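# Slide a bottle carrier onto a tilting balance platform and trim it level

## Task

Before the run the loaded orange carrier has to be balanced: slide it, without lifting it, off the steel deck and squarely onto the narrow blue tilting platform, centred across its width, and nudge it along the platform until the platform rests level with nothing touching it (red needle on the green mark). The two bottles are filled very unequally, so the balance point is not the carrier's middle: find it by trying. Keep the bottles standing in their pockets and leave the other things on the bench and deck where they are.

Things in the scene. Friction and masses are not known exactly. Their poses are not given: they have to be found in the camera images.
- stand: Fixed white stand; origin on the bench under the platform's centre. y: sliding direction, deck to platform; x: across. Steel deck: top 62 mm above the bench, x -130 to +130, y -372 to -112 mm, no rim; then a 12 mm gap, then the platform (y -100 to +100). Grey post with a green band beyond the platform's end (y +124 to +132 mm, 60 mm tall).
- platform_top (a point): Centre of the blue platform's top face, 62 mm above the bench when level, moving with the platform. Platform 70 mm wide (x) and 200 mm long (y), 8 mm thick, no rim, narrower than the carrier. x, y parallel to the stand's when level.
- platform (a joint): Platform tilt, rad: 0 level, positive = end away from the deck down; stops at +-0.09. Hinge across its middle (along x), 46 mm above the bench, weak centring spring. Loaded (about 0.5 kg) it settles in about 0.5 s and tilts about 0.007 rad per mm between the hinge and the carrier's centre of mass. A red needle hangs before a green mark on its +x side.
- carrier: Orange block, 96 (its x) by 150 (its y) by 42 mm tall, too wide to grasp; push its upright sides. Origin: centre of its underside. Starts on the deck with its y within 0.3 rad of the stand's y, up to 30 mm to the side. Two square pockets 63 mm wide at y -36.5 and +36.5 mm, floor 4 mm above the underside. 0.2 kg empty.
- bottle_a: White bottle, blue cap, 60 mm wide, 70 mm tall, in either pocket, top 74 mm above the carrier's underside. Origin: centre of its underside. One bottle is nearly full (about 0.2 kg), the other nearly empty (about 0.05 kg), alike to look at. The loaded carrier's centre of mass lies 9 to 17 mm from its middle, towards the fuller bottle.
- bottle_b: The other white bottle, same size and look.
- amber: Bystander: small amber bottle, 44 mm wide, 75 mm tall, standing on the bench beside the platform's far (+x) edge. Origin: centre of its underside.
- beaker: Bystander: glass beaker, 52 mm wide, 65 mm tall, standing on the bench beside the stand on its +x side. Origin: centre of its underside.
- cap: Bystander: loose blue screw cap, 38 mm wide, 12 mm tall, lying on the rear far corner of the deck. Origin: centre of its underside.
- tipbox: Bystander: green box 85 x 120 x 60 mm on the bench to the robot's left. Origin: centre of its underside.
- wash: Bystander: clear bottle with red cap, 64 mm wide, 160 mm tall, on the bench to the robot's left. Origin: centre of its underside.
- timer: Bystander: black timer 60 x 70 x 22 mm on the bench to the robot's right. Origin: centre of its underside.
There are look-alikes about, which are no part of the job. What is shaped like the bottle_a but pink is not meant. Of the things that look like the carrier, the larger one is meant.

How it is judged:
By the outcome, as a careful person would: the job done as asked, in the order asked, and still so for the second after the job is handed in, with the robot touching nothing.
It also fails if it takes over 72 s, if anything falls off the work surface, if the arm or the gripper's body presses on something with over 40 N, if the wrist force passes 120 N, or if a joint passes its speed limit or range.

## Robot

A 6-joint arm with a two-finger parallel gripper is mounted at the origin on the work surface. World frame = base frame: x ahead of the robot, y to its left, z up, the work surface at z = 0. Lengths are in mm, angles in rad, forces in N, time in s.
With the tool pointing down it reaches from about 350 to 775 mm from the base axis. Payload 7.3 kg.
Tool frame: the origin (TCP) lies midway between the tips of the shut fingers; the grasp point (between the pads) lies 19 mm behind it; x points along the fingers, y is the direction in which the jaws open and shut, and the axes are right-handed (so a half turn about x gives the same grasp; the last joint's range is limited). The gripper opens to 92 mm and grips with 3 to 60 N. Pads are 19 mm wide; open, the fingers measure 130 mm over their backs; the gripper's body (75 mm by 190 mm) begins 47 mm behind the grasp point.
Start: joints at [1.065, 0.342, 1.524, -0, 1.275, -0.146], TCP at [184.832, 491.408, 226.741] pointing down, gripper open.
Joint ranges: [-2.53, 2.53], [-0.77, 2.02], [0.04, 2.7], [-1, 4.14], [0.28, 2.66], [-3.11, 3.11]. Speed limits (rad/s): [2.57, 2.57, 3.14, 3.14, 3.14, 3.14].

## Interface

Orientations are given as [roll, pitch, yaw] about the fixed x, y, z axes, in that order (R = Rz(yaw) Ry(pitch) Rx(roll)).
In Python, from plant import bot gives the robot as it stands. The module is installed in compiled form; this text tells all that it offers.
- The arm moves only by the shell command python3 -m handwheel 'ROWS' [OPENING]. ROWS is JSON, a list that holds one entry, the list of rows, each a list of 4 numbers: the shift along the tool's x, y, z in cm, then the turn about the tool's x in rad. A call has 1 to 8 rows; each row shifts and turns the commanded pose from where the row before left it, along the tool's axes as they then stand; what a row does not reach is not made up. A row lasts 1/12 s, in which the tool goes at most 41.7 mm and 7.16 degrees, less where a joint would pass 70% of its speed; a pose out of reach is approached as far as the arm can. A call is refused whole if a number of a shift passes 4.17 or a number of a turn 0.125, either way. A call with a gripper value outside its range is refused whole. OPENING is the opening, from 0 (shut) to 1 (fully open), set as the call begins (- or left out, the last holds). The fingers move at their own pace and stop on an object; the grip force is fixed at half the most. Time passes only in rows, so rows that do not move let the fingers close. It gives the time, the measured TCP pose, the force and the opening at its end, in the units of the state.
- bot.get_obs(): the state, without advancing time (a new reading comes with each control period).
- bot.capture(name): name is "side" or "top"; returns (picture, depth): 400x640x3 uint8, red, green, blue; 400x640 float32, mm along the optical axis (not along the pixel's ray), 0 where there is no reading.
- bot.camera_model(name): a dict with "fx", "fy", "cx", "cy" (pixels), "position" and "rotation" of the camera in the world. Camera axes: x right, y down, z forward; pixel columns grow to the right and rows downward; lengths in mm; the calibration is good to about 2 mm. A picture is of the moment at which its call begins. camera_model takes no time and is no camera call.
- bot.close_job(): hands the job in, once; it reports no verdict.
Trained networks look in the newest picture that a camera, given by its name, has taken for a name from the list of things; names that differ only in an ending like _2 or _b are one class to them, and where a whole thing is asked for, a point or a joint stands for the part that bears it (a point fixed in the world has none). Each returns a list of dicts, best first, with "conf" (0 to 1); they miss things now and then, are a little off and sometimes report something else, mostly with a low value. They report only what shows in the picture. A call takes as long as a camera call. They do not tell look-alikes from the thing itself.
- bot.find_in(camera, label): "bbox" ([left, top, width, height] in pixels, round what is visible of it).
- bot.spot_point(camera, label): "point" ([column, row] in pixels: a listed point, or the origin of a listed thing).
The state is a dict: "time": time; "joint_positions": joint angles; "dq": joint speeds; "tau": joint torques, N m; "tool_pos": TCP position; "tcp_rot": TCP orientation; "contact_force": force on the tool from outside, world axes, zero at the start; "moment": the same for the moment, N m; "grip_width": finger opening in mm.
Only numpy, scipy, OpenCV 4.12 (cv2) and the standard library are available. Lean on these libraries where they do the work, as an engineer would, in place of code of your own. Each camera call takes 0.05 s, during which the arm holds its last target.

## Working session

There is one attempt and no reset: what is moved stays moved. The work goes in short steps, Python scripts to look and compute and a shell command to move; the robot and the scene stay as the last step left them, time stands still between calls to the robot, and variables do not carry over. Pictures are saved under pics/ and viewed, and the job is handed in when it is done.

```bash
mkdir -p pics
cat > h.py <<'E'
import numpy as np, cv2
from plant import bot
def cap(n,f):
    p,d=bot.capture(n); cv2.imwrite('pics/'+f,p[:,:,::-1]); np.save('pics/'+f[:-4]+'_d.npy',d); return p,d
def px(n,u,v,d):
    m=bot.camera_model(n); c=np.array([(u-m['cx'])/m['fx']*d,(v-m['cy'])/m['fy']*d,d])
    return np.array(m['rotation'])@c+np.array(m['position'])
def atz(n,u,v,z):
    m=bot.camera_model(n); c=np.array([(u-m['cx'])/m['fx'],(v-m['cy'])/m['fy'],1])
    r=np.array(m['rotation'])@c; p=np.array(m['position']); return p+r*(z-p[2])/r[2]
def proj(n,P):
    m=bot.camera_model(n); c=np.array(m['rotation']).T@(np.array(P)-np.array(m['position']))
    return c[0]/c[2]*m['fx']+m['cx'],c[1]/c[2]*m['fy']+m['cy']
E
python3 - <<'E'
from h import *
o=bot.get_obs(); print({k:np.round(v,3).tolist() for k,v in o.items()})
for n in('top','side'):
    cap(n,n+'0.png'); m=bot.camera_model(n); print(n,m)
    for l in('carrier','bottle_a','stand','platform_top'):
        try:
            print(l,[(np.round(r['bbox']),r['conf']) for r in bot.find_in(n,l)][:4],[(np.round(r['point'],1),r['conf']) for r in bot.spot_point(n,l)][:4])
        except Exception as e: print(l,e)
E
```

```text
{'time': 0.0, 'joint_positions': [1.065, 0.343, 1.525, -0.0, 1.275, -0.146], 'dq': [-0.001, 0.0, -0.001, 0.001, -0.002, -0.0], 'tau': [0.001, -43.123, -24.423, 0.072, 0.056, -0.0], 'tool_pos': [184.632, 491.026, 226.048], 'tcp_rot': [-1.704, 1.569, -2.064], 'contact_force': [-0.677, -0.455, -1.106], 'moment': [-0.037, -0.019, 0.029], 'grip_width': 91.925}
top {'fx': 475.3209747531022, 'fy': 475.3209747531022, 'cx': 324.4750130624712, 'cy': 203.19641775075473, 'position': array([ 448.07439008,   44.55704262, 1399.57452013]), 'rotation': array([-3.08804856, -0.01330179, -1.54444794])}
carrier [(array([455., 236.,  45.,  46.]), 0.84), (array([354., 201.,  54.,  38.]), 0.56)] [(array([381. , 217.4]), 0.72), (array([475.4, 257.2]), 0.7)]
bottle_a [(array([360., 209.,  22.,  20.]), 0.87), (array([389., 206.,  20.,  28.]), 0.85), (array([314., 254.,  21.,  23.]), 0.75), (array([374., 265.,  21.,  23.]), 0.67)] [(array([396.5, 216.5]), 0.97), (array([385.1, 274.4]), 0.83), (array([369.3, 218.4]), 0.76), (array([323.5, 263.6]), 0.63)]
stand [(array([257., 162., 184.,  93.]), 0.82)] [(array([3
[... 254 characters left out ...]
ition': array([   9.11044117, -735.12641184,  956.70153076]), 'rotation': array([-2.317112  , -0.01047054, -0.59309017])}
carrier [(array([349., 339.,  48.,  61.]), 0.66), (array([311., 220.,  65.,  55.]), 0.65)] [(array([375.8, 372.8]), 0.95), (array([341.2, 250.1]), 0.91)]
bottle_a [(array([255., 226.,  21.,  31.]), 0.79), (array([274., 271.,  28.,  36.]), 0.78), (array([322., 213.,  25.,  30.]), 0.64)] [(array([350.9, 257.5]), 0.93), (array([336.6, 236. ]), 0.85), (array([289.2, 294.3]), 0.84), (array([264.9, 249.3]), 0.64)]
stand [(array([262., 174., 166., 144.]), 0.62)] [(array([304.1, 211. ]), 0.58)]
platform_top [(array([276., 175.,  53.,  51.]), 0.76)] [(array([302.3, 194.6]), 0.97)]
```

```bash
cat >> h.py <<'E'
from scipy.spatial.transform import Rotation as Ro
class B:
    def __getattr__(s,k): return getattr(_b,k)
    def camera_model(s,n):
        m=dict(_b.camera_model(n)); m['rotation']=Ro.from_euler('xyz',m['rotation']).as_matrix(); return m
_b=bot; bot=B()
E
python3 - <<'E'
from h import *
for n in('top','side'):
    i=cv2.imread(f'pics/{n}0.png'); d=np.load(f'pics/{n}0_d.npy')
    if n=='top': c=i[140:320,230:530]
    else: c=i[150:400,230:450]
    k=2.6 if n=='top' else 2.3
    cv2.imwrite(f'pics/{n}0c.png',cv2.resize(c,None,fx=k,fy=k,interpolation=2))
    for u,v in ([(306,208),(381,217),(350,180),(420,240),(270,208),(340,208)] if n=='top' else [(302,194),(341,240)]):
        print(n,u,v,np.round(px(n,u,v,d[v,u]),1))
E
```

```text
top 306 208 [505.2  80.2  64.5]
top 381 217 [ 483.6 -122.4  132.4]
top 350 180 [587.6 -41.6  64. ]
top 420 240 [ 423.8 -242.7   62.5]
top 270 208 [502.8 182.   56.4]
top 340 208 [507.7 -15.3  64.2]
side 302 194 [512.2  96.8  64. ]
side 341 240 [   9.1 -735.1  956.7]
```

View pics/top0c.png

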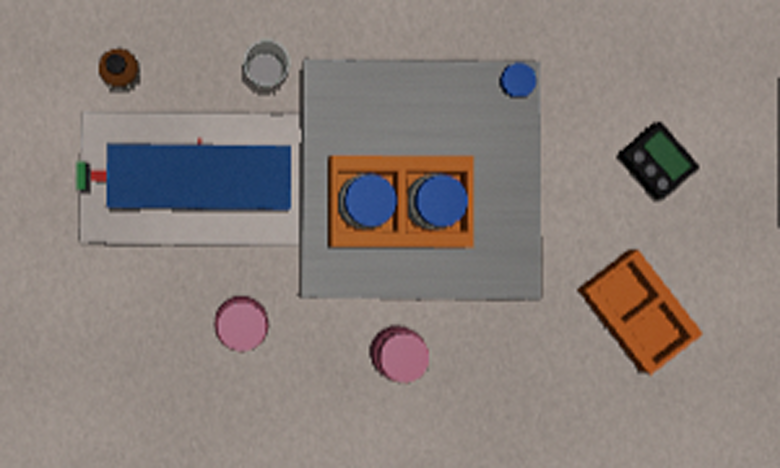

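View pics/side0c.png

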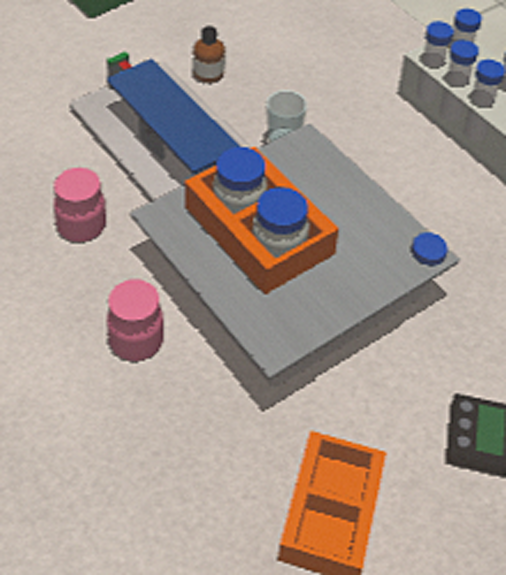

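View pics/top0.png

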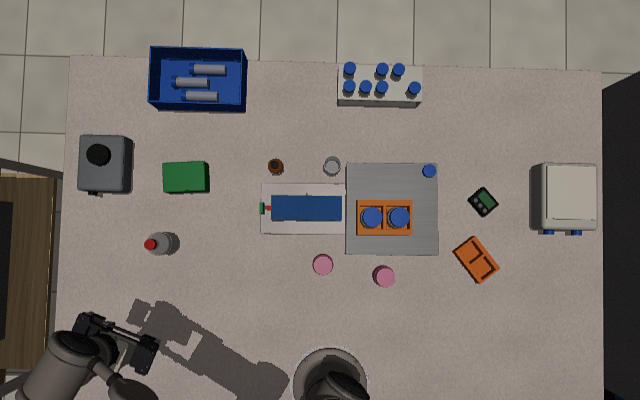

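```bash
cat >> h.py <<'E'
def rect(n,img,lo,hi,z,roi=None,hull=True,off=0):
    hsv=cv2.cvtColor(img,cv2.COLOR_RGB2HSV); m=cv2.inRange(hsv,lo,hi)
    if roi: k=np.zeros_like(m); a,b,c,d=roi; k[b:d,a:c]=m[b:d,a:c]; m=k
    cs=max(cv2.findContours(m,0,1)[0],key=cv2.contourArea)
    pts=np.array([atz(n,u,v,z)[:2] for u,v in cs[:,0]],np.float32)
    (c,s,a)=cv2.minAreaRect(pts); 
    # long-axis angle rel world +y
    t=np.radians(a if s[0]>s[1] else a+90); L=np.array([np.cos(t),np.sin(t)])
    if L[1]<0:L=-L
    return np.round(c,1),np.round(sorted(s),1),round(float(np.arctan2(-L[0],L[1])),4)
def carrier(img,d,n='top',roi=None):
    """orange pixels at top-rim height from depth -> rect"""
    hsv=cv2.cvtColor(img,cv2.COLOR_RGB2HSV); m=cv2.inRange(hsv,(5,150,80),(20,255,255))
    vs,us=np.nonzero(m); P=np.array([px(n,u,v,d[v,u]) for u,v in zip(us,vs)])
    return P,us,vs
def status():
    o=bot.get_obs(); R=Ro.from_euler('xyz',o['tcp_rot']).as_matrix()
    print('t',round(o['time'],2),'tcp',np.round(o['tool_pos'],1),'F',np.round(o['contact_force'],1),'w',round(o['grip_width'],1)); print(np.round(R,3).tolist())
E
python3 - <<'E'
from h import *
p=cv2.imread('pics/top0.png')[:,:,::-1].copy();d=np.load('pics/top0_d.npy')
print('plat',rect('top',p,(100,120,60),(125,255,255),62,(255,170,346,240)))
P,us,vs=carrier(p,d); s=(us<430)&(P[:,2]>85); print(P[s].min(0),P[s].max(0),s.sum(), np.percentile(P[s][:,2],[5,50,95]))
print('car',rect('top',p,(5,150,60),(20,255,255),104,(340,190,430,250)))
# deck: depth
g=[]
for v in range(150,270):
  for u in range(340,450):
    q=px('top',u,v,d[v,u])
    if 50<q[2]<75: g.append((u,v,*q))
g=np.array(g); sel=g[:,3]<0
m=np.zeros((400,640),np.uint8)
for a in g: m[int(a[1]),int(a[0])]=255
m=cv2.morphologyEx(m,cv2.MORPH_OPEN,np.ones((5,5)))
cs=max(cv2.findContours(m,0,1)[0],key=cv2.contourArea)
pts=np.array([atz('top',u,v,62)[:2] for u,v in cs[:,0]],np.float32); print('deck',cv2.minAreaRect(pts))
status()
print(np.round(atz('top',305.9,208.3,0)), np.round(atz('top',305.9,205.2,62)),np.round(atz('side',302.3,194.6,62)),np.round(atz('side',341.2,250.1,62)),np.round(atz('top',381,217.4,62)))
E
```

```text
plat (array([505.3,  80.2]), array([ 67.7, 197.3]), 0.0273)
[ 436.37675962 -209.66261757   85.29381446] [ 533.01195765   44.55704262 1399.57452013] 887 [ 99.5039627  103.91623838 108.37262242]
car (array([ 484.7, -134.5]), array([ 92.9, 148.3]), 0.0262)Traceback (most recent call last):
  File "<stdin>", line 10, in <module>
  File "h.py", line 6, in px
    m=bot.camera_model(n); c=np.array([(u-m['cx'])/m['fx']*d,(v-m['cy'])/m['fy']*d,d])
  File "h.py", line 18, in camera_model
    m=dict(_b.camera_model(n)); m['rotation']=Ro.from_euler('xyz',m['rotation']).as_matrix(); return m
           ~~~~~~~~~~~~~~~^^^
ValueError: time passes only in moves, steps and waits
```

```bash
cat >> h.py <<'E'
_C={}
def _cm(s,n):
    if n not in _C:
        m=dict(_b.camera_model(n)); m['rotation']=Ro.from_euler('xyz',m['rotation']).as_matrix(); _C[n]=m
    return _C[n]
B.camera_model=_cm
def fit(n,img,sig,z,c0,yaw0,size,roi=None):
    """rectangle pose by maximising soft overlap: sig(img)->float mask 0..1"""
    from scipy.optimize import minimize
    s=sig(img).astype(np.float32)
    if roi: k=np.zeros_like(s); a,b,c,d=roi; k[b:d,a:c]=s[b:d,a:c]; s=k
    def cost(q):
        x,y,t=q[0],q[1],q[2]/100
        hx,hy=size[0]/2,size[1]/2
        cor=[(x+a*np.cos(t)-b*np.sin(t),y+a*np.sin(t)+b*np.cos(t),z) for a,b in((-hx,-hy),(hx,-hy),(hx,hy),(-hx,hy))]
        uv=np.array([proj(n,p) for p in cor]); m=np.zeros(s.shape,np.uint8)
        cv2.fillConvexPoly(m,np.round((uv)*256).astype(np.int32),255,cv2.LINE_AA,8)
        return float(((m/255.-s)**2).sum())
    best=None
    for dt in(-2,0,2):
        r=minimize(cost,[c0[0],c0[1],yaw0*100+dt],method='Nelder-Mead',options=dict(initial_simplex=[[c0[0],c0[1],yaw0*100+dt],[c0[0]+4,c0[1],yaw0*100+dt],[c0[0],c0[1]+4,yaw0*100+dt],[c0[0],c0[1],yaw0*100+dt+3]]))
        if best is None or r.fun<best.fun: best=r
    q=best.x; return round(q[0],1),round(q[1],1),round(q[2]/100,4),round(best.fun,1)
def blue(img):
    f=img.astype(float); return np.clip((f[...,2]-f[...,0]-10)/50,0,1)
def orange(img):
    f=img.astype(float); m=(np.clip((f[...,0]-f[...,2]-35)/60,0,1)>.5).astype(np.uint8)
    cs=max(cv2.findContours(m,0,1)[0],key=cv2.contourArea); k=np.zeros_like(m); cv2.drawContours(k,[cs],-1,1,-1)
    return k
def steel(img): raise 0
E
python3 - <<'E'
from h import *
p=cv2.imread('pics/top0.png')[:,:,::-1].copy();d=np.load('pics/top0_d.npy')
print('plat',fit('top',p,blue,62,(505,80),.026,(70,200),(255,185,344,230)))
q=p.copy(); q[:,430:]=0
print('car',fit('top',q,orange,104,(485,-134),.026,(96,150),(340,190,430,250)))
g=[]
m=np.zeros((400,640),np.uint8)
for v in range(150,270):
  for u in range(340,450):
    r=px('top',u,v,d[v,u])
    if 45<r[2]<80 or 354<u<414 and 195<v<240 or 418<u<438 and 162<v<180: m[v,u]=1
m=cv2.morphologyEx(m,cv2.MORPH_OPEN,np.ones((5,5)))
m[:,:346]=0
print('deck',fit('top',p,lambda i:m,62,(500,-150),.026,(260,260)))
status()
print(np.round(atz('top',305.9,208.3,0)), np.round(atz('top',305.9,205.2,62)),np.round(atz('side',302.3,194.6,62)),np.round(atz('side',341.2,250.1,62)),np.round(atz('top',381,217.4,62)))
E
```

```text
plat (np.float64(506.8), np.float64(81.3), np.float64(0.0118), np.float64(112.6))
car (np.float64(485.1), np.float64(-133.9), np.float64(0.0008), np.float64(85.5))
deck (np.float64(511.2), np.float64(-160.4), np.float64(0.0137), np.float64(220.4))
t 0.9 tcp [184.8 491.4 226.7] F [-0.  -0.1 -0.3] w 92.1
[[0.0, 0.352, 0.936], [0.0, 0.936, -0.352], [-1.0, 0.0, 0.0]]
[507.  82.   0.] [513.  81.  62.] [513.  96.  62.] [ 484. -135.   62.] [ 484. -132.   62.]
```

```bash
python3 -m handwheel '[[[0,0,2,-0.125],[0,0,4,-0.125],[0,0,4,-0.125],[0,0,4,0],[0,0,4,0],[0,-2.5,3,0],[0,-4,0,0],[0,-4,0,0]]]' 0.62; python3 -c "
from h import *
status();print(np.round(atz('top',385,274,0)),np.round(atz('top',323,263,0)))"
```

```text
time: 1.57
tool_pos: [389.8, 365.1, 225.4]
tcp_rot: [-2.418, 1.57, -2.417]
contact_force: [0.7, -1.1, 1.1]
grip_width: 57.1
t 1.57 tcp [389.8 365.1 225.4] F [ 0.7 -1.1  1.1] w 57.1
[[-0.001, -0.001, 1.0], [-0.001, 1.0, 0.001], [-1.0, -0.001, -0.001]]
[ 321. -155.    0.] [348.  28.   0.]
```

```bash
python3 -m handwheel '[[[0,-4,0,-0.014],[0,-4,0,0],[0,-4,0,0],[0,-4,0,0],[0,-4,0,0],[0,-4,0,0],[0,-4,0,0],[0,-4,0,0]]]';python3 -m handwheel '[[[0,-4,0,0],[0,-4,0,0],[0,-4,0,0],[0,-4,0,0],[0,-2,0,0],[0,0,0,0]]]'; python3 -c "
from h import *
status();cap('top','t1.png');cap('side','s1.png')"
```

```text
time: 2.23
tool_pos: [392.6, 44.9, 227.0]
tcp_rot: [-0.003, 1.57, 0.014]
contact_force: [-0.0, -0.2, 0.2]
grip_width: 56.8
time: 2.73
tool_pos: [396.1, -137.2, 226.8]
tcp_rot: [-1.177, 1.569, -1.165]
contact_force: [0.1, 0.1, 0.1]
grip_width: 56.8
t 2.73 tcp [ 396.1 -137.2  226.8] F [0.1 0.1 0.1] w 56.8
[[0.001, -0.012, 1.0], [-0.001, 1.0, 0.012], [-1.0, -0.001, 0.001]]
```

View pics/s1.png

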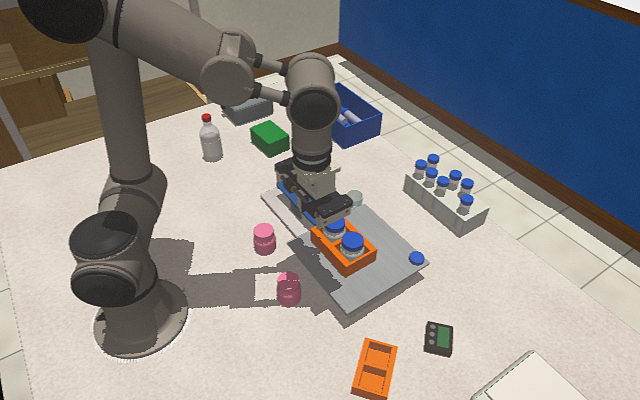

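View pics/t1.png

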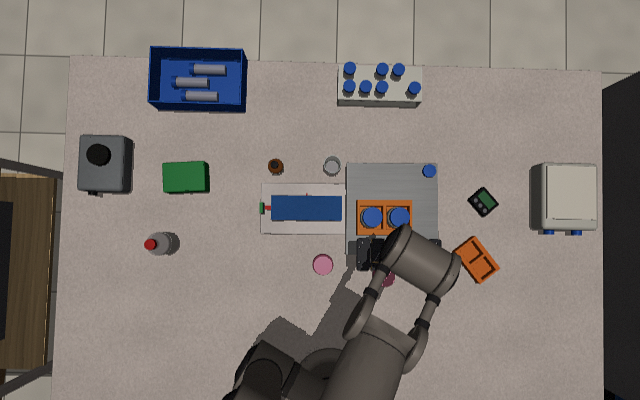

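```bash
python3 -m handwheel '[[[3.5,0.3,0,0],[3.5,0,0,0],[3.5,0,0,0],[3.6,0,0,0],[0,0,1,0],[0,0,0.7,0],[0,0,0,0]]]'; python3 -c "
from h import *
status();cap('top','t2.png');cap('side','s2.png')
p=cv2.imread('pics/s2.png')[170:310,230:450];cv2.imwrite('pics/s2c.png',cv2.resize(p,None,fx=3.5,fy=3.5))"
```

```text
time: 3.42
tool_pos: [416.0, -130.2, 87.5]
tcp_rot: [-0.417, 1.567, -0.399]
contact_force: [0.7, -1.1, -0.2]
grip_width: 57.0
t 3.42 tcp [ 416.  -130.2   87.5] F [ 0.7 -1.1 -0.2] w 57.0
[[0.004, -0.018, 1.0], [-0.002, 1.0, 0.018], [-1.0, -0.002, 0.004]]
```

View pics/s2c.png

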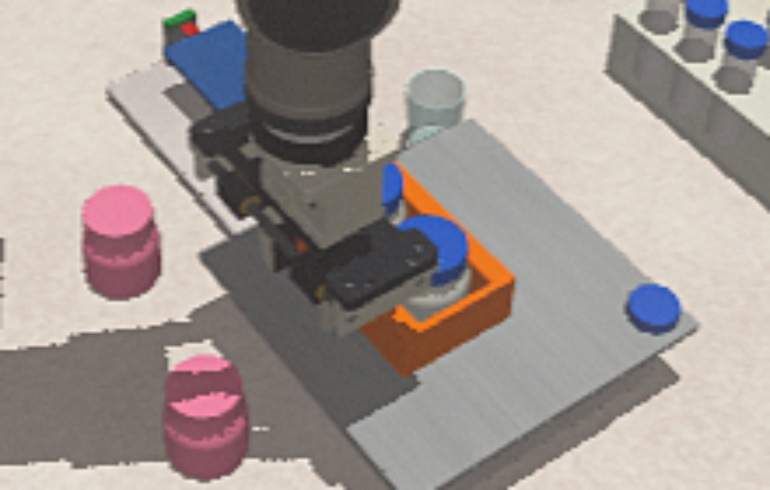

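```bash
python3 -m handwheel '[[[0.2,0,0.6,0],[0,0,0.6,0],[0,0,0.6,0],[0,0,0.6,0],[0,0,0.6,0],[0,0,0,0]]]'; python3 -c "
from h import *
status();p,d=cap('top','t3.png')
q=p.copy(); q[:,430:]=0
print(fit('top',q,orange,104,(500,-134),.01,(96,150)))
cv2.imwrite('pics/t3c.png',cv2.resize(p[150:280,240:450,::-1],None,fx=3.6,fy=3.6))"
```

```text
time: 4.02
tool_pos: [444.4, -129.9, 83.8]
tcp_rot: [-0.245, 1.569, -0.229]
contact_force: [-0.0, 0.4, -0.4]
grip_width: 56.9
t 4.02 tcp [ 444.4 -129.9   83.8] F [-0.   0.4 -0.4] w 56.9
[[0.002, -0.016, 1.0], [-0.0, 1.0, 0.016], [-1.0, -0.0, 0.002]]
(np.float64(504.1), np.float64(-133.5), np.float64(-0.0018), np.float64(1504.3))
```

View pics/t3c.png

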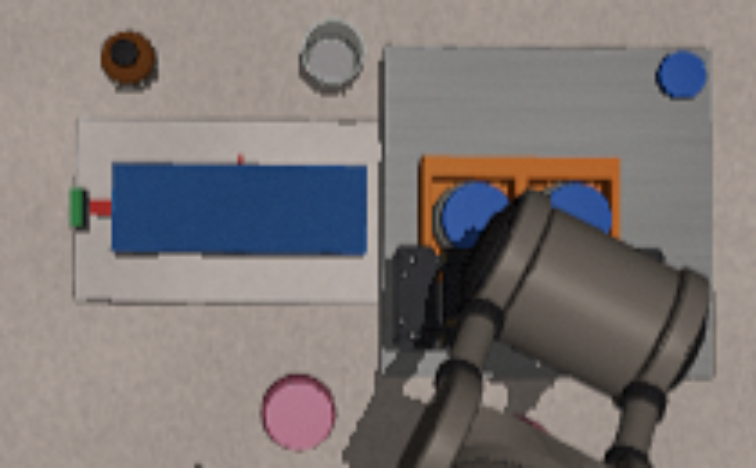

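```bash
cat >> h.py <<'E'
def edge(p,col,v0,v1):
    """first orange row going down, subpixel"""
    f=p.astype(float); r=f[...,0]-f[...,2]; out=[]
    for u in col:
        a=r[v0:v1,u]; i=np.argmax(a>55); 
        if i>0: out.append((u,v0+i-1+(55-a[i-1])/(a[i]-a[i-1])))
    return np.array(out)
E
python3 -c "
from h import *
for f,a,b in (('top0',195,210),('t3',185,202)):
    p=cv2.imread('pics/%s.png'%f)[:,:,::-1]
    e=edge(p,list(range(362,408,5)),a,b); X=np.array([atz('top',u,v,104)[:2] for u,v in e]); print(np.round(X,1).tolist(), np.polyfit(X[:,1],X[:,0],1))
"
```

```text
[[531.4, -73.1], [531.9, -86.8], [532.2, -100.5], [532.2, -114.2], [532.6, -127.9], [533.1, -141.6], [533.4, -155.3], [533.8, -169.0], [534.1, -182.7], [534.6, -196.4]] [-2.46589892e-02  5.29612016e+02]
[[549.8, -72.7], [549.2, -86.4], [549.6, -100.1], [549.9, -113.8], [550.3, -127.5], [550.7, -141.2], [550.2, -155.0], [550.6, -168.7], [551.0, -182.4], [551.4, -196.1]] [-1.4530326e-02  5.4834270e+02]
```

```bash
python3 -m handwheel '[[[0,0,0.4,0],[0,0,0.35,0],[0,0,0,0],[0,0,0,0],[0,0,-1,0],[0,0,-4,0],[0,0,-4,0],[-2,0,0,0]]]'; python3 -c "
from h import *
status();p,d=cap('top','t4.png')
q=p.copy(); q[:,430:]=0
print(fit('top',q,orange,104,(508,-134),.01,(96,150)))
print(fit('top',p,blue,62,(505,80),.016,(70,200),(255,185,344,230)))
e=edge(p,list(range(362,408,5)),182,202); X=np.array([atz('top',u,v,104)[:2] for u,v in e]); print(np.round(X,1).tolist(), np.polyfit(X[:,1],X[:,0],1))
cv2.imwrite('pics/t4c.png',cv2.resize(p[150:280,240:450,::-1],None,fx=3.6,fy=3.6))"
```

```text
time: 4.73
tool_pos: [348.4, -125.3, 99.0]
tcp_rot: [2.59, 1.55, 2.606]
contact_force: [-0.9, 1.2, -0.4]
grip_width: 56.8
t 4.73 tcp [ 348.4 -125.3   99. ] F [-0.9  1.2 -0.4] w 56.8
[[-0.018, -0.016, 1.0], [0.011, 1.0, 0.016], [-1.0, 0.011, -0.018]]
(np.float64(509.4), np.float64(-133.8), np.float64(-0.0011), np.float64(83.0))
(np.float64(506.7), np.float64(81.3), np.float64(0.0109), np.float64(110.9))
[[555.8, -72.6], [556.3, -86.3], [556.6, -100.0], [557.0, -113.7], [556.8, -127.4], [557.2, -141.1], [557.6, -154.8], [557.9, -168.5], [557.4, -182.3], [557.7, -196.0]] [-1.45324584e-02  5.55094974e+02]
```

View pics/t4c.png

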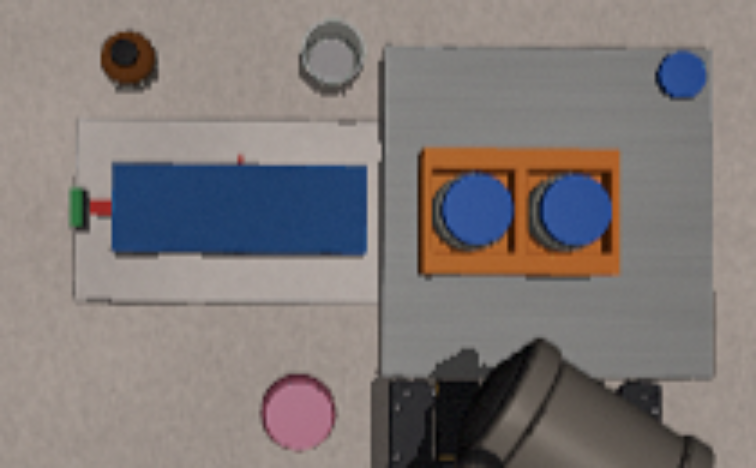

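```bash
python3 -m handwheel '[[[-3,0,2,0],[-3,0,2,0],[-3,-2,0,0],[0,-4,0,0],[0,-4,0,0],[0,-3,0,0]]]'; python3 -c "
from h import *
status();print(bot.get_obs()['joint_positions'])"
```

```text
time: 5.28
tool_pos: [403.5, -263.4, 194.7]
tcp_rot: [-0.787, 1.566, -0.77]
contact_force: [0.6, 0.2, -0.5]
grip_width: 57.3
t 5.28 tcp [ 403.5 -263.4  194.7] F [ 0.6  0.2 -0.5] w 57.3
[[0.003, -0.017, 1.0], [-0.003, 1.0, 0.017], [-1.0, -0.003, 0.003]]
[-7.37437783e-01  2.91226893e-01  1.69277128e+00 -1.63076960e-04
  1.15307104e+00 -2.32483740e+00]
```

```bash
python3 -m handwheel '[[[0,0,0,0.125],[0,0,0,0.125],[0,0,0,0.125],[0,0,0,0.125],[0,0,0,0.125],[0,0,0,0.125],[0,0,0,0.125],[0,0,0,0.125]]]'; python3 -m handwheel '[[[0,0,0,0.125],[0,0,0,0.125],[0,0,0,0.125],[0,0,0,0.125],[0,0,0,0.07],[0,4,0,0],[0,4,0,0],[0,3,0,0]]]'; python3 -c "
from h import *
status()"
```

```text
time: 5.95
tool_pos: [403.1, -260.7, 193.8]
tcp_rot: [0.452, 1.569, -0.538]
contact_force: [-0.3, -0.5, -0.5]
grip_width: 57.4
time: 6.62
tool_pos: [515.4, -258.7, 194.0]
tcp_rot: [1.19, 1.568, -0.364]
contact_force: [-0.1, -1.0, 0.1]
grip_width: 56.5
t 6.62 tcp [ 515.4 -258.7  194. ] F [-0.1 -1.   0.1] w 56.5
[[0.003, 1.0, 0.017], [-0.001, 0.017, -1.0], [-1.0, 0.003, 0.001]]
```

```bash
python3 -m handwheel '[[[3.6,-0.35,0,0],[3.6,0,0,0],[3.7,0,0,0],[0,0,-1,0],[0,0,-1.2,0],[0,0,-0.8,0],[0,0,-0.8,0],[0,0,-1,0]]]'; python3 -m handwheel '[[[0,0,-1,0],[0,0,-1.2,0],[0,0,-1.2,0],[0,0,-1.2,0],[0,0,-0.6,0],[0,0,-0.3,0],[0,0,0,0]]]';python3 -c "
from h import *
status();p,d=cap('top','t5.png');cap('side','s5.png')
cv2.imwrite('pics/t5c.png',cv2.resize(p[150:280,240:450,::-1],None,fx=3.6,fy=3.6))
p=cv2.imread('pics/s5.png')[170:310,230:450];cv2.imwrite('pics/s5c.png',cv2.resize(p,None,fx=3.5,fy=3.5))"
```

```text
time: 7.28
tool_pos: [509.7, -210.8, 87.3]
tcp_rot: [0.924, 1.565, -0.629]
contact_force: [0.3, -3.8, 2.9]
grip_width: 57.0
time: 7.87
tool_pos: [506.9, -154.2, 84.5]
tcp_rot: [-2.45, 1.569, 2.281]
contact_force: [-0.8, 1.2, 0.0]
grip_width: 56.9
t 7.87 tcp [ 506.9 -154.2   84.5] F [-0.8  1.2  0. ] w 56.9
[[-0.001, 1.0, 0.018], [0.001, 0.018, -1.0], [-1.0, -0.001, -0.001]]
```

View pics/t5c.png

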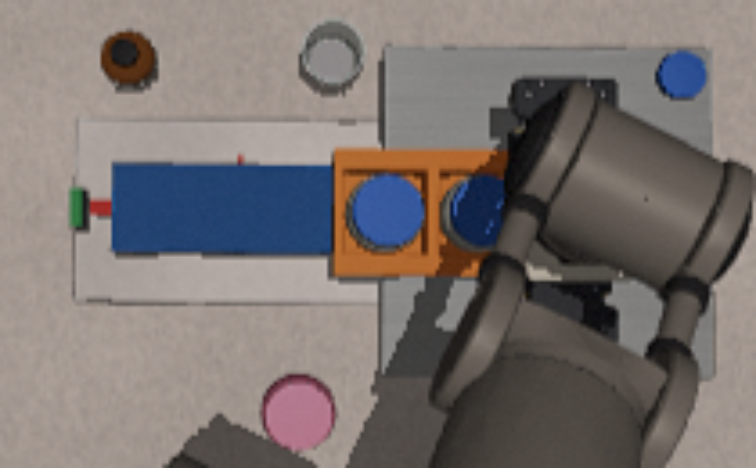

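View pics/s5c.png

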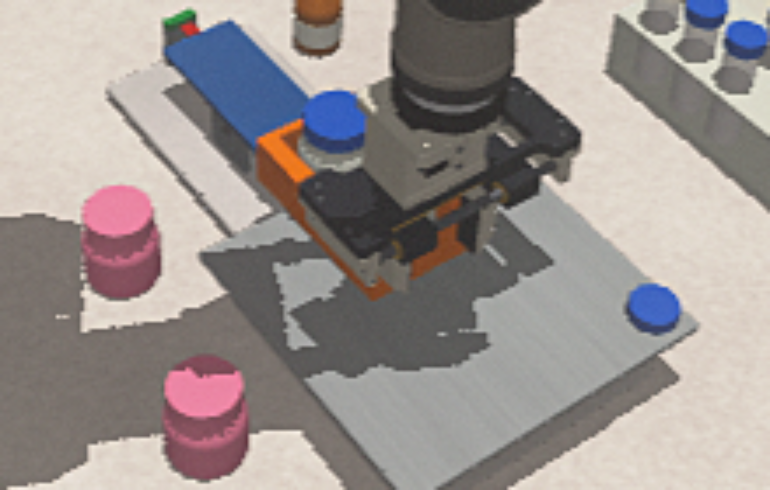

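```bash
python3 -c "
from h import *
p=cv2.imread('pics/t5.png')[:,:,::-1]
e=edge(p,list(range(335,378,4)),182,202); X=np.array([atz('top',u,v,104)[:2] for u,v in e]); print(np.round(X[[0,-1]],1).tolist(), np.polyfit(X[:,1],X[:,0],1))
e=edge(p[::-1],list(range(335,360,4)),400-240,400-215); X=np.array([atz('top',u,399-v,104)[:2] for u,v in e]); print(np.round(X[[0,-1]],1).tolist(), np.polyfit(X[:,1],X[:,0],1))
f=p.astype(float); r=f[205,:,0]-f[205,:,2]; i=np.argmax(r[322:345]>30); print(322+i, r[328:336], atz('top',322+i-.5,205,104))
# platform edges
b=f[...,2]-f[...,0]
U=[];L=[]
for u in range(275,330,4):
    c=b[:,u]; i=185+np.argmax(c[185:205]>30); U.append(atz('top',u,i-1+(30-c[i-1])/(c[i]-c[i-1]),62)[:2])
    i=230-np.argmax(c[230:210:-1]>30); L.append(atz('top',u,i+1-(30-c[i+1])/(c[i]-c[i+1]),62)[:2])
for X in(U,L):
    X=np.array(X); print(np.round(X[[0,-1]],1).tolist(),np.polyfit(X[:,1],X[:,0],1))
"
```

```text
[[553.5, 1.3], [555.4, -108.2]] [-1.59459528e-02  5.53306327e+02]
[[455.7, -1.2], [457.3, -66.6]] [-3.0283243e-02  4.5570498e+02]
333 [-79. -80. -82. -85. -11. 143. 133. 131.] [513.61108422   7.12685097 104.        ]
[[539.5, 168.6], [542.6, 22.1]] [-1.97539143e-02  5.42686075e+02]
[[470.6, 166.4], [473.0, 20.3]] [-1.43888341e-02  4.73261217e+02]
```

```bash
python3 -m handwheel '[[[0,0.02,-0.6,0],[0,0.02,-0.8,0],[0,0.02,-0.8,0],[0,0.02,-0.8,0],[0,0.02,-0.8,0],[0,0,-0.8,0],[0,0,-0.8,0],[0,0,-0.6,0]]]'; python3 -c "
from h import *
status();p,d=cap('top','t6.png');cap('side','s6.png')
cv2.imwrite('pics/t6c.png',cv2.resize(p[150:280,240:450,::-1],None,fx=3.6,fy=3.6))
p=cv2.imread('pics/s6.png')[150:290,210:430];cv2.imwrite('pics/s6c.png',cv2.resize(p,None,fx=3.5,fy=3.5))"
```

```text
time: 8.63
tool_pos: [506.9, -94.1, 84.5]
tcp_rot: [-2.374, 1.57, 2.356]
contact_force: [-0.3, -1.7, -1.1]
grip_width: 57.0
t 8.63 tcp [506.9 -94.1  84.5] F [-0.3 -1.7 -1.1] w 57.0
[[-0.001, 1.0, 0.017], [0.001, 0.017, -1.0], [-1.0, -0.001, -0.001]]
```

View pics/t6c.png

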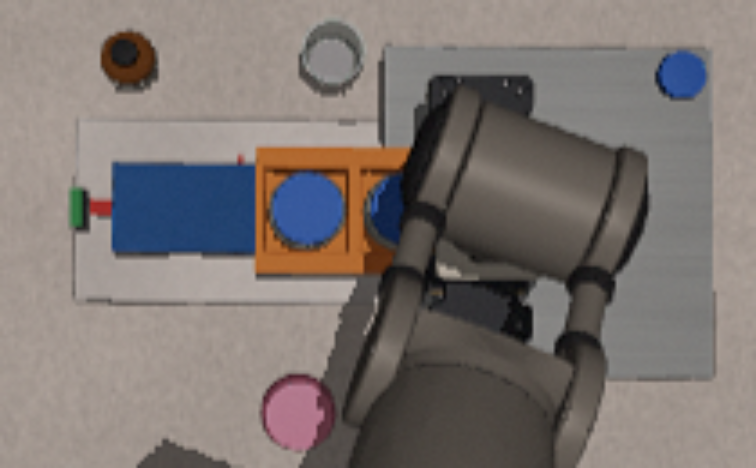

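View pics/s6c.png

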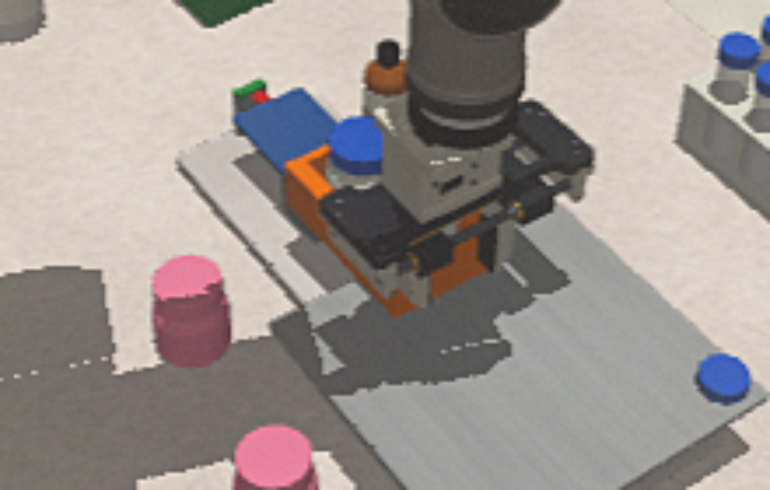

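```bash
python3 -m handwheel '[[[0,0,-0.7,0],[0,0,-0.8,0],[0,0,-0.8,0],[0,0,-0.8,0],[0,0,-0.8,0],[0,0,-0.8,0],[0,0,-0.6,0],[0,0,-0.5,0]]]'; python3 -m handwheel '[[[0,0,-0.5,0],[0,0,-0.4,0],[0,0,-0.2,0],[0,0,0,0],[0,0,1,0],[0,0,3,0],[0,0,4,0],[0,0,0,0]]]'; python3 -m handwheel '[[[0,0,2,0],[0,0,0,0],[0,0,0,0],[0,0,0,0]]]'; python3 -c "
from h import *
status();p,d=cap('top','t7.png');cap('side','s7.png')
cv2.imwrite('pics/t7c.png',cv2.resize(p[150:280,240:450,::-1],None,fx=3.6,fy=3.6))
p=cv2.imread('pics/s7.png')[150:290,210:430];cv2.imwrite('pics/s7c.png',cv2.resize(p,None,fx=3.5,fy=3.5))"
```

```text
time: 9.4
tool_pos: [506.3, -36.7, 84.9]
tcp_rot: [1.254, 1.571, -0.299]
contact_force: [0.1, -2.2, -0.3]
grip_width: 56.7
time: 10.07
tool_pos: [508.1, -112.5, 84.9]
tcp_rot: [0.695, 1.568, -0.862]
contact_force: [0.7, -0.8, 0.8]
grip_width: 56.6
time: 10.4
tool_pos: [507.4, -126.1, 84.5]
tcp_rot: [-2.561, 1.57, 2.168]
contact_force: [-0.0, 0.4, -0.1]
grip_width: 56.8
t 10.4 tcp [ 507.4 -126.1   84.5] F [-0.   0.4 -0.1] w 56.8
[[-0.001, 1.0, 0.016], [0.001, 0.016, -1.0], [-1.0, -0.001, -0.001]]
```

View pics/t7c.png

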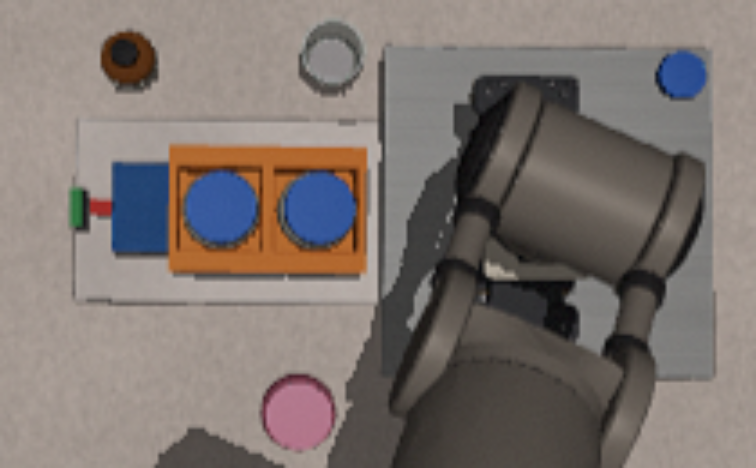

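View pics/s7c.png

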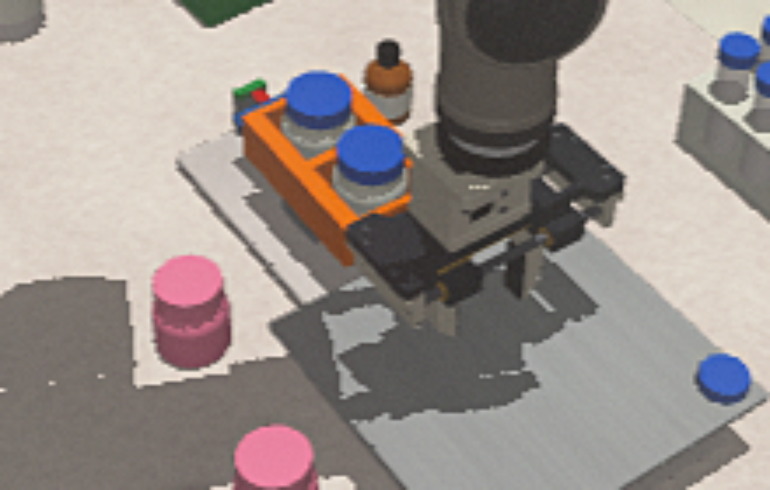

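```bash
cat >> h.py <<'E'
def tilt(p,d,exp=(505,65),n='top'):
    m=_cm(bot,n)
    vv,uu=np.mgrid[:400,:640]
    P=np.stack([(uu-m['cx'])/m['fx']*d,(vv-m['cy'])/m['fy']*d,d],-1)@m['rotation'].T+m['position']
    f=p.astype(float); near=(abs(P[...,0]-exp[0])<60)&(abs(P[...,1]-exp[1])<92)&(d>0)
    og=near&(f[...,0]-f[...,2]>60)&(abs(P[...,2]-104)<14)
    bl=near&(f[...,2]-f[...,0]>30)&(abs(P[...,2]-136)<12)
    out=[]
    for k,s in(('rim',og),('cap',bl)):
        s=cv2.erode(s.astype(np.uint8),np.ones((2,2)))>0 if k=='rim' else cv2.erode(s.astype(np.uint8),np.ones((3,3)))>0
        Q=P[s]; w=np.ones(len(Q),bool)
        for _ in range(4):
            c=np.linalg.lstsq(np.c_[np.ones(w.sum()),Q[w][:,1]-exp[1],Q[w][:,0]-exp[0]],Q[w][:,2],rcond=None)[0]
            r=Q[:,2]-np.c_[np.ones(len(Q)),Q[:,1]-exp[1],Q[:,0]-exp[0]]@c; w=abs(r)<2.5*max(r[w].std(),.5)
        out.append((k,int(w.sum()),'z%.1f slope %.4f  sd %.1f'%(c[0],c[1],r[w].std())))
    return out
def pose(p,lo,hi,exp):
    """carrier edges in top view -> far/near x lines, front/rear y"""
    f=p.astype(float); r=f[...,0]-f[...,2]
    res={}
    def sub(a,th=45):
        i=np.argmax(a>th); return i-1+(th-a[i-1])/(a[i]-a[i-1])
    return r,sub
E
python3 -c "
from h import *
for f,e in(('top0',(485,-134)),('t4',(509,-134)),('t7',(505,65))):
    p=cv2.imread('pics/%s.png'%f)[:,:,::-1];d=np.load('pics/%s_d.npy'%f); print(f,tilt(p,d,e))
p=cv2.imread('pics/t7.png')[:,:,::-1]; q=p.copy(); q[:,430:]=0
print(fit('top',q,orange,104,(505,65),.015,(96,150)))
e=edge(p,list(range(290,340,4)),182,202); X=np.array([atz('top',u,v,104)[:2] for u,v in e]); print(np.round(X[[0,-1]],1).tolist(), np.polyfit(X[:,1],X[:,0],1))
e=edge(p[::-1],list(range(290,340,4)),400-240,400-215); X=np.array([atz('top',u,399-v,104)[:2] for u,v in e]); print(np.round(X[[0,-1]],1).tolist(), np.polyfit(X[:,1],X[:,0],1))
print(fit('top',p,blue,62,(505,153),.015,(70,44),(255,185,285,230)))
"
```

```text
top0 [('rim', 676, 'z103.8 slope 0.0019  sd 2.4'), ('cap', 438, 'z135.8 slope 0.0001  sd 2.3')]
t4 [('rim', 674, 'z103.5 slope -0.0025  sd 2.5'), ('cap', 433, 'z135.8 slope 0.0047  sd 2.3')]
t7 [('rim', 678, 'z103.3 slope 0.0379  sd 2.6'), ('cap', 419, 'z135.2 slope 0.0324  sd 2.2')]
(np.float64(505.6), np.float64(56.2), np.float64(0.0274), np.float64(85.4))
[[553.0, 124.3], [554.2, -6.9]] [-1.09298855e-02  5.53932789e+02]
[[455.1, 121.3], [457.8, -9.3]] [-1.93159964e-02  4.57591013e+02]
(np.float64(505.9), np.float64(162.2), np.float64(0.0274), np.float64(80.9))
```

```bash
python3 -m handwheel '[[[-3.7,0,0,-0.125],[-3.7,0,0,-0.125],[-3.6,0,0,-0.125],[0,0,0,-0.125],[0,0,0,-0.125],[0,0,0,-0.125],[0,0,0,-0.125],[0,0,0,-0.125]]]'; python3 -m handwheel '[[[0,0,0,-0.125],[0,0,0,-0.125],[0,0,0,-0.125],[0,0,0,-0.125],[0,0,0,-0.07],[0,0,-4,0],[0,0,-4,0],[0,3.8,-1,0]]]';python3 -m handwheel '[[[0,3.8,0,0],[0,3.8,0,0],[0,3.8,0,0],[0,3.5,0,0],[0,0,0,0]]]'; python3 -c "
from h import *
status()"
```

```text
time: 11.17
tool_pos: [507.7, -125.4, 194.8]
tcp_rot: [2.224, 1.57, 1.678]
contact_force: [0.2, 0.5, 0.2]
grip_width: 57.0
time: 11.83
tool_pos: [413.1, -93.7, 194.0]
tcp_rot: [-2.749, 1.567, -2.74]
contact_force: [1.8, 1.4, 0.7]
grip_width: 56.9
time: 12.25
tool_pos: [413.5, 64.7, 194.9]
tcp_rot: [1.495, 1.569, 1.518]
contact_force: [-1.2, -0.4, -0.6]
grip_width: 56.9
t 12.25 tcp [413.5  64.7 194.9] F [-1.2 -0.4 -0.6] w 56.9
[[0.0, -0.022, 1.0], [0.002, 1.0, 0.022], [-1.0, 0.002, 0.0]]
```

```bash
python3 -m handwheel '[[[3.7,0.6,0,0.006],[3.7,0,0,0],[3.7,0,0,0],[0,0,1,0],[0,0,0.8,0],[0,0,0.4,0],[0,0,0,0],[0,0,0,0]]]'; python3 -c "
from h import *
status()"
```

```text
time: 12.92
tool_pos: [437.4, 65.3, 84.7]
tcp_rot: [-0.002, 1.569, 0.008]
contact_force: [0.3, -0.1, 0.1]
grip_width: 56.8
t 12.92 tcp [437.4  65.3  84.7] F [ 0.3 -0.1  0.1] w 56.8
[[0.002, -0.011, 1.0], [0.0, 1.0, 0.011], [-1.0, -0.0, 0.002]]
```

```bash
python3 -m handwheel '[[[0,0,0.4,-0.005],[0,0,0.3,0],[0,0,0.2,0],[0,0,0.15,0],[0,0,0.1,0],[0,0,0,0],[0,0,0,0]]]'; python3 -c "
from h import *
status()"; python3 -m handwheel '[[[0,0,-0.8,0],[0,0,-2.5,0],[0,0,-1,0],[-3.7,0,0,0],[-3.7,0,0,0],[-3.7,0,0,0]]]'; python3 -c "
from h import *
status();p,d=cap('top','t8.png');
cv2.imwrite('pics/t8c.png',cv2.resize(p[150:280,240:450,::-1],None,fx=3.6,fy=3.6))"
```

```text
time: 13.5
tool_pos: [447.7, 65.5, 83.6]
tcp_rot: [2.97, 1.57, 2.985]
contact_force: [-2.2, 0.9, 1.2]
grip_width: 57.0
t 13.5 tcp [447.7  65.5  83.6] F [-2.2  0.9  1.2] w 57.0
[[-0.001, -0.015, 1.0], [0.0, 1.0, 0.015], [-1.0, 0.0, -0.001]]
time: 14.0
tool_pos: [404.2, 64.7, 196.0]
tcp_rot: [3.061, 1.57, 3.076]
contact_force: [1.8, 0.8, -0.3]
grip_width: 56.7
t 14.0 tcp [404.2  64.7 196. ] F [ 1.8  0.8 -0.3] w 56.7
[[-0.001, -0.015, 1.0], [0.0, 1.0, 0.015], [-1.0, 0.0, -0.001]]
```

View pics/t8c.png

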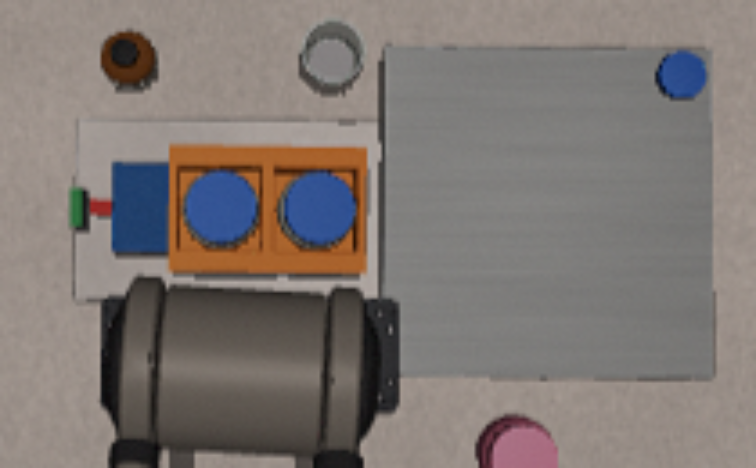

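```bash
cat >> h.py <<'E'
def lat(p,cols,plat):
    e=edge(p,cols,182,202); X=np.array([atz('top',u,v,104)[:2] for u,v in e]); a=np.polyfit(X[:,1]-81,X[:,0],1)
    e=edge(p[::-1],cols,160,186); X=np.array([atz('top',u,399-v,104)[:2] for u,v in e]); b=np.polyfit(X[:,1]-81,X[:,0],1)
    f=p.astype(float); bb=f[...,2]-f[...,0]; U=[];L=[]
    for u in plat:
        c=bb[:,u]; i=185+np.argmax(c[185:206]>30); U.append(atz('top',u,i-1+(30-c[i-1])/(c[i]-c[i-1]),62)[0])
        i=230-np.argmax(c[230:208:-1]>30); L.append(atz('top',u,i+1-(30-c[i+1])/(c[i]-c[i+1]),62)[0])
    print('far',a,'near',b,'car mid@81',(a[1]+b[1])/2,'width',a[1]-b[1]); print('plat mid',(np.mean(U)+np.mean(L))/2,'w',np.mean(U)-np.mean(L),'at y',atz('top',np.mean(plat),208,62)[1])
E
python3 -c "
from h import *
for f in ('t7','t8'):
    p=cv2.imread('pics/%s.png'%f)[:,:,::-1]; d=np.load('pics/%s_d.npy'%f)
    lat(p,list(range(290,340,2)),list(range(274,286))); print(tilt(p,d))
    q=p.copy(); q[:,430:]=0;print(fit('top',q,orange,104,(505,65),.015,(96,150)))
"
```

```text
far [-1.05772690e-02  5.53099397e+02] near [-1.96590833e-02  4.56009904e+02] car mid@81 504.55465054050865 width 97.08949348929258
plat mid 505.35776433920086 w 69.14512767312488 at y 154.79374581500548
[('rim', 678, 'z103.3 slope 0.0379  sd 2.6'), ('cap', 419, 'z135.2 slope 0.0324  sd 2.2')]
(np.float64(505.6), np.float64(56.2), np.float64(0.0274), np.float64(85.4))
far [-9.73615474e-03  5.53191997e+02] near [-1.92275257e-02  4.56175032e+02] car mid@81 504.6835148278861 width 97.01696533190659
plat mid 505.3325022266997 w 68.9754293480857 at y 154.79374581500548
[('rim', 678, 'z103.4 slope 0.0367  sd 2.4'), ('cap', 428, 'z135.3 slope 0.0433  sd 2.2')]
(np.float64(505.5), np.float64(58.6), np.float64(0.0286), np.float64(81.7))
```

```bash
python3 -m handwheel '[[[3.7,0,1,0],[3.7,0,1,0],[3.7,0,1,0],[0,0,0.6,0],[0,0,0.3,0],[0,0,0.2,0],[0,0,0.2,0],[0,0,0,0]]]'; python3 -m handwheel '[[[0,0,0.1,0],[0,0,0.15,0],[0,0,0,0]]]'; python3 -c "
from h import *
status()"; python3 -m handwheel '[[[0,0,-0.8,0],[0,0,-2.5,0],[0,0,-1,0],[-3.7,0,0,0],[-3.7,0,0,0],[-3.7,0,0,0]]]'; python3 -c "
from h import *
status();p,d=cap('top','t9.png');
lat(p,list(range(290,340,2)),list(range(274,286))); print(tilt(p,d))
q=p.copy(); q[:,430:]=0;print(fit('top',q,orange,104,(505,65),.015,(96,150)))
cv2.imwrite('pics/t9c.png',cv2.resize(p[150:280,240:450,::-1],None,fx=3.6,fy=3.6))"
```

```text
time: 14.72
tool_pos: [449.0, 65.4, 85.6]
tcp_rot: [-0.013, 1.568, 0.003]
contact_force: [-0.1, 0.6, 0.6]
grip_width: 56.5
time: 14.97
tool_pos: [450.5, 65.4, 84.4]
tcp_rot: [-0.17, 1.57, -0.155]
contact_force: [-3.0, -0.9, 1.3]
grip_width: 56.8
t 14.97 tcp [450.5  65.4  84.4] F [-3.  -0.9  1.3] w 56.8
[[0.001, -0.015, 1.0], [-0.0, 1.0, 0.015], [-1.0, -0.0, 0.001]]
time: 15.47
tool_pos: [406.9, 64.9, 196.1]
tcp_rot: [2.049, 1.57, 2.065]
contact_force: [1.5, 0.6, -0.5]
grip_width: 57.0
t 15.47 tcp [406.9  64.9 196.1] F [ 1.5  0.6 -0.5] w 57.0
[[-0.0, -0.015, 1.0], [0.0, 1.0, 0.015], [-1.0, 0.0, -0.0]]
far [-7.65702486e-03  5.55964046e+02] near [-1.82141230e-02  4.58915155e+02] car mid@81 507.43960076481795 width 97.04889068174396
plat mid 505.41449643141937 w 69.10035555924804 at y 154.79374581500548
[('rim', 666, 'z103.2 slope 0.0449  sd 2.3'), ('cap', 413, 'z135.5 slope 0.0555  sd 2.4')]
(np.float64(508.2), np.float64(58.2), np.float64(0.0266), np.float64(80.5))
```

```bash
python3 -m handwheel '[[[0,-4,0,0.125],[0,-4,0.5,0.125],[0,-4,1,0.125],[0,0,0,0.125],[0,0,0,0.125],[0,0,0,0.125],[0,0,0,0.125],[0,0,0,0.125]]]'; python3 -m handwheel '[[[0,0,0,0.125],[0,0,0,0.125],[0,0,0,0.125],[0,0,0,0.125],[0,0,0,0.07],[0,4,0,0],[0,4,0,0],[0,0,0,0]]]';python3 -c "
from h import *
status()"
```

```text
time: 16.18
tool_pos: [409.2, -56.9, 194.7]
tcp_rot: [0.87, 1.569, -0.122]
contact_force: [-0.2, -0.2, -0.4]
grip_width: 56.9
time: 16.85
tool_pos: [494.9, -55.9, 194.3]
tcp_rot: [1.463, 1.565, -0.092]
contact_force: [-1.4, -0.9, -0.4]
grip_width: 57.2
t 16.85 tcp [494.9 -55.9 194.3] F [-1.4 -0.9 -0.4] w 57.2
[[0.005, 1.0, 0.016], [-0.0, 0.016, -1.0], [-1.0, 0.005, 0.001]]
```

```bash
python3 -m handwheel '[[[3.7,1.2,0,0],[3.7,0,0,0],[3.6,0,0,0],[0,0,-1,0],[0,0,-0.6,0],[0,0,-0.6,0],[0,0,0,0],[0,0,0,0]]]'; python3 -c "
from h import *
status()"
```

```text
time: 17.52
tool_pos: [502.3, -33.0, 87.0]
tcp_rot: [1.346, 1.566, -0.207]
contact_force: [-0.1, -0.3, -0.4]
grip_width: 56.9
t 17.52 tcp [502.3 -33.   87. ] F [-0.1 -0.3 -0.4] w 56.9
[[0.005, 1.0, 0.017], [-0.001, 0.017, -1.0], [-1.0, 0.005, 0.001]]
```

```bash
python3 -m handwheel '[[[0.2,0.5,0,0],[0,0,-0.5,0],[0,0,-0.4,0],[0,0,-0.3,0],[0,0,-0.2,0],[0,0,-0.2,0],[0,0,0,0],[0,0,0,0]]]'; python3 -c "
from h import *
status()";  python3 -m handwheel '[[[0,0,1,0],[0,0,3,0],[0,0,3,0],[0,0,0,0],[0,0,0,0],[0,0,0,0],[0,0,0,0],[0,0,0,0]]]'; python3 -c "
from h import *
status();p,d=cap('top','t10.png');
lat(p,list(range(285,325,2)),list(range(274,281))); print(tilt(p,d))
q=p.copy(); q[:,430:]=0;print(fit('top',q,orange,104,(505,65),.015,(96,150)))
p,d=cap('top','t10b.png'); print(tilt(p,d)); cap('side','s10.png')
cv2.imwrite('pics/t10c.png',cv2.resize(p[150:280,240:450,::-1],None,fx=3.6,fy=3.6))
p=cv2.imread('pics/s10.png')[150:290,210:430];cv2.imwrite('pics/s10c.png',cv2.resize(p,None,fx=3.5,fy=3.5))"
```

```text
time: 18.18
tool_pos: [505.1, -16.6, 82.4]
tcp_rot: [-2.296, 1.569, 2.433]
contact_force: [0.1, -0.3, 0.5]
grip_width: 56.8
t 18.18 tcp [505.1 -16.6  82.4] F [ 0.1 -0.3  0.5] w 56.8
[[-0.001, 1.0, 0.016], [0.001, 0.016, -1.0], [-1.0, -0.001, -0.001]]
time: 18.85
tool_pos: [506.6, -86.3, 82.6]
tcp_rot: [-2.399, 1.57, 2.331]
contact_force: [0.5, 0.9, 0.1]
grip_width: 57.2
t 18.85 tcp [506.6 -86.3  82.6] F [0.5 0.9 0.1] w 57.2
[[-0.0, 1.0, 0.017], [0.0, 0.017, -1.0], [-1.0, -0.0, -0.0]]
far [-2.55694432e-02  5.54765935e+02] near [-2.01921167e-02  4.58085028e+02] car mid@81 506.4254810372774 width 96.68090694765158
plat mid 505.4902127421782 w 67.66206314955235 at y 161.81563893270473
[('rim', 662, 'z104.6 slope -0.0411  sd 2.4'), ('cap', 438, 'z136.7 slope -0.0468  sd 2.4')]
(np.float64(506.8), np.float64(73.6), np.float64(0.0003), np.float64(91.1))
[('rim', 660, 'z104.7 slope -0.0409  sd 2.5'), ('cap', 450, 'z136.6 slope -0.0420  sd 2.2')]
```

View pics/s10c.png

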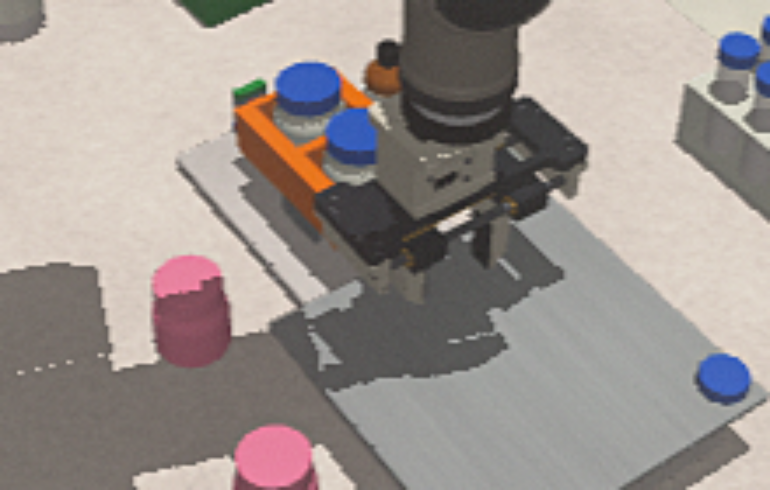

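View pics/t10c.png

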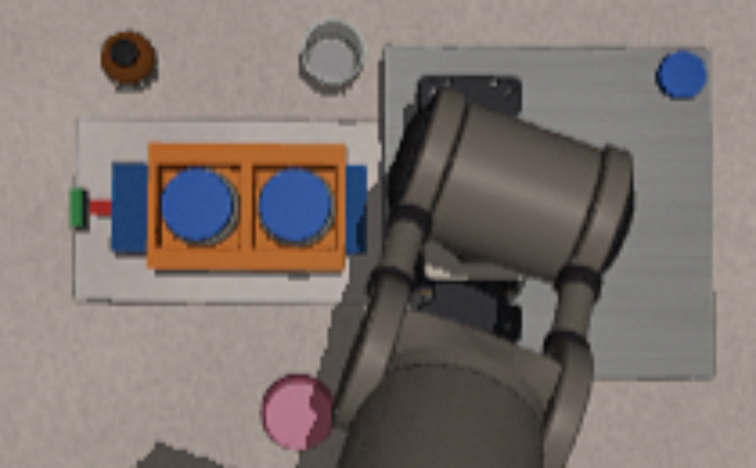

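```bash
python3 -m handwheel '[[[-3.8,0,0,0],[-3.8,0,0,0],[-3.6,0,-1,0],[0,0.1,-4,0],[0,0.1,-4,0],[0,0.1,-4,0],[0,0.1,-4,0],[0,0.1,-4,0]]]' 0.35; python3 -m handwheel '[[[0,0,-4,0],[0,0,-2,0],[0,0,0,0],[0,0,0,0]]]'; python3 -c "
from h import *
status();print(atz('top',275.5,165.3,75))
for k in 'ab':
    p,d=cap('top','t11%s.png'%k);print(tilt(p,d,(506,72)))
q=p.copy(); q[:,430:]=0;
cv2.imwrite('pics/t11c.png',cv2.resize(p[150:280,240:450,::-1],None,fx=3.6,fy=3.6))"
```

```text
time: 19.67
tool_pos: [507.9, 125.0, 195.0]
tcp_rot: [1.877, 1.57, 0.323]
contact_force: [0.1, -0.6, -0.3]
grip_width: 31.7
time: 20.0
tool_pos: [506.9, 184.0, 194.6]
tcp_rot: [-0.743, 1.57, -2.294]
contact_force: [0.4, 0.2, 0.5]
grip_width: 32.2
t 20.0 tcp [506.9 184.  194.6] F [0.4 0.2 0.5] w 32.2
[[-0.0, 1.0, 0.019], [-0.0, 0.019, -1.0], [-1.0, -0.0, 0.0]]
[621.99139373 168.65789196  75.        ]
[('rim', 598, 'z104.0 slope -0.0435  sd 2.4'), ('cap', 427, 'z136.4 slope -0.0431  sd 2.5')]
[('rim', 611, 'z104.3 slope -0.0439  sd 2.6'), ('cap', 440, 'z136.3 slope -0.0384  sd 2.3')]
```

View pics/t11c.png

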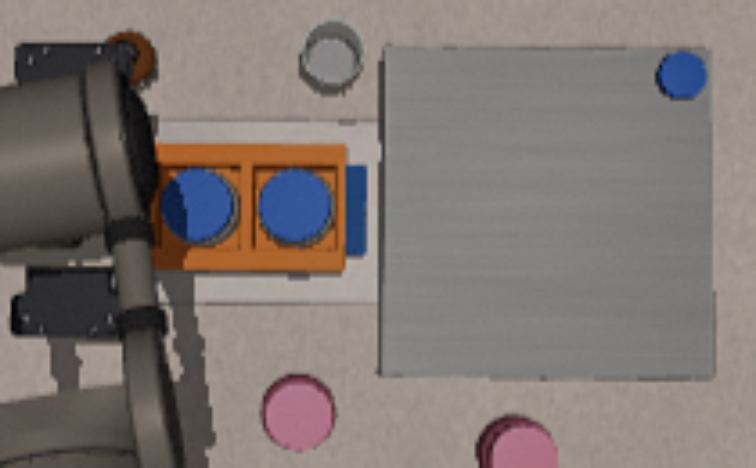

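```bash
python3 -m handwheel '[[[3.7,0,0,0],[3.7,0,0,0],[3.6,0,0,0],[0,0,1,0],[0,0,0.6,0],[0,0,0.4,0],[0,0,0,0],[0,0,0,0]]]'; python3 -c "
from h import *
status();p,d=cap('side','s12.png')
p=cv2.imread('pics/s12.png')[150:290,210:430];cv2.imwrite('pics/s12c.png',cv2.resize(p,None,fx=3.5,fy=3.5))"
```

```text
time: 20.77
tool_pos: [509.3, 162.4, 87.0]
tcp_rot: [1.762, 1.566, 0.206]
contact_force: [-0.5, 0.3, 0.4]
grip_width: 32.5
t 20.77 tcp [509.3 162.4  87. ] F [-0.5  0.3  0.4] w 32.5
[[0.004, 1.0, 0.015], [0.001, 0.015, -1.0], [-1.0, 0.004, -0.001]]
```

View pics/s12c.png

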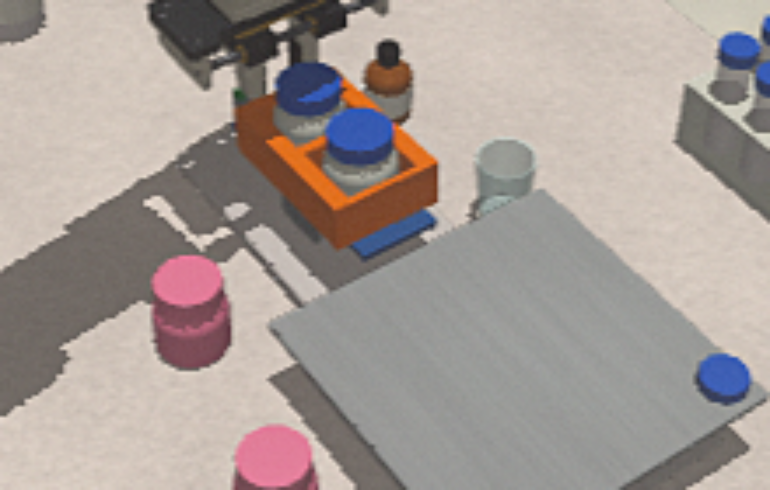

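```bash
python3 -m handwheel '[[[0.1,0,0.2,0],[0,0,0.2,0],[0,0,0.15,0],[0,0,0.1,0],[0,0,0.1,0],[0,0,0,0]]]'; python3 -c "
from h import *
status()";  python3 -m handwheel '[[[0,0,-0.5,0],[0,0,-1.2,0],[0,0,0,0],[0,0,0,0],[0,0,0,0],[0,0,0,0],[0,0,0,0]]]'; python3 -c "
from h import *
status()
for k in 'ab':
    p,d=cap('top','t13%s.png'%k);print(tilt(p,d,(506,72)))
cv2.imwrite('pics/t13c.png',cv2.resize(p[150:280,240:450,::-1],None,fx=3.6,fy=3.6))"
```

```text
time: 21.32
tool_pos: [508.1, 155.6, 84.0]
tcp_rot: [2.122, 1.57, 0.568]
contact_force: [0.8, 4.6, 3.7]
grip_width: 32.5
t 21.32 tcp [508.1 155.6  84. ] F [0.8 4.6 3.7] w 32.5
[[0.001, 1.0, 0.016], [0.001, 0.016, -1.0], [-1.0, 0.001, -0.001]]
time: 21.9
tool_pos: [507.5, 172.2, 83.6]
tcp_rot: [-1.122, 1.571, -2.677]
contact_force: [0.2, 0.3, -0.6]
grip_width: 32.4
t 21.9 tcp [507.5 172.2  83.6] F [ 0.2  0.3 -0.6] w 32.4
[[-0.0, 1.0, 0.016], [-0.0, 0.016, -1.0], [-1.0, -0.0, 0.0]]
[('rim', 515, 'z104.2 slope -0.0226  sd 2.6'), ('cap', 375, 'z136.2 slope -0.0234  sd 2.4')]
[('rim', 521, 'z104.1 slope -0.0234  sd 2.4'), ('cap', 369, 'z136.1 slope -0.0246  sd 2.4')]
```

```bash
python3 -m handwheel '[[[0,0,0.9,0],[0,0,0.5,0],[0,0,0.2,0],[0,0,0.15,0],[0,0,0.1,0],[0,0,0.1,0],[0,0,0,0],[0,0,0,0]]]'; python3 -c "
from h import *
status()";  python3 -m handwheel '[[[0,0,-0.5,0],[0,0,-1.2,0],[0,0,0,0],[0,0,0,0],[0,0,0,0],[0,0,0,0],[0,0,0,0]]]'; python3 -c "
from h import *
status()
for k in 'abc':
    p,d=cap('top','t14%s.png'%k);print(tilt(p,d,(506,70)))
cv2.imwrite('pics/t14c.png',cv2.resize(p[150:280,240:450,::-1],None,fx=3.6,fy=3.6))"
```

```text
time: 22.67
tool_pos: [508.1, 153.1, 83.9]
tcp_rot: [2.008, 1.57, 0.453]
contact_force: [0.6, 4.1, 2.8]
grip_width: 32.0
t 22.67 tcp [508.1 153.1  83.9] F [0.6 4.1 2.8] w 32.0
[[0.001, 1.0, 0.016], [0.0, 0.016, -1.0], [-1.0, 0.001, -0.0]]
time: 23.25
tool_pos: [507.6, 169.7, 83.7]
tcp_rot: [-0.933, 1.571, -2.488]
contact_force: [-0.7, 0.5, -0.0]
grip_width: 32.3
t 23.25 tcp [507.6 169.7  83.7] F [-0.7  0.5 -0. ] w 32.3
[[-0.0, 1.0, 0.016], [-0.0, 0.016, -1.0], [-1.0, -0.0, 0.0]]
[('rim', 529, 'z103.8 slope -0.0108  sd 2.6'), ('cap', 355, 'z136.0 slope -0.0062  sd 2.4')]
[('rim', 536, 'z103.9 slope -0.0059  sd 2.5'), ('cap', 363, 'z136.1 slope -0.0028  sd 2.3')]
[('rim', 525, 'z104.2 slope -0.0039  sd 2.5'), ('cap', 365, 'z136.0 slope -0.0069  sd 2.3')]
```

```bash
cat >> h.py <<'E'
def multi(n,f,exp):
    D=[];
    for k in range(n):
        p,d=bot.capture('top'); D.append(np.where(d>0,d,np.nan))
    d=np.nan_to_num(np.nanmean(D,0)); cv2.imwrite('pics/'+f,p[:,:,::-1]); np.save('pics/'+f[:-4]+'_d.npy',d); print(tilt(p,d,exp)); return p,d
E
python3 -c "
from h import *
p,d=multi(10,'t15.png',(506,70)); status()
cv2.imwrite('pics/t15c.png',cv2.resize(p[150:280,240:450,::-1],None,fx=3.6,fy=3.6))
p=bot.capture('side')[0][150:290,210:430,::-1];cv2.imwrite('pics/s15c.png',cv2.resize(p,None,fx=3.5,fy=3.5))"
```

```text
[('rim', 532, 'z104.0 slope -0.0062  sd 0.8'), ('cap', 385, 'z136.0 slope -0.0062  sd 0.8')]
t 23.9 tcp [507.6 169.9  83.7] F [-0.4 -0.6  0.7] w 32.1
[[0.0, 1.0, 0.016], [0.0, 0.016, -1.0], [-1.0, 0.0, -0.0]]
```

View pics/t15c.png

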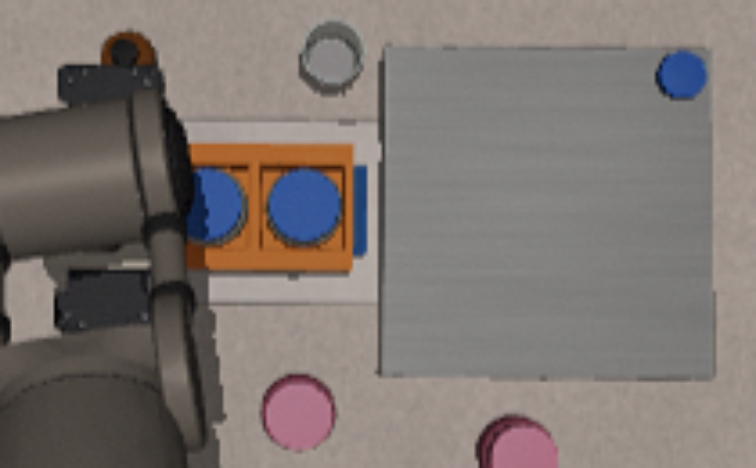

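View pics/s15c.png

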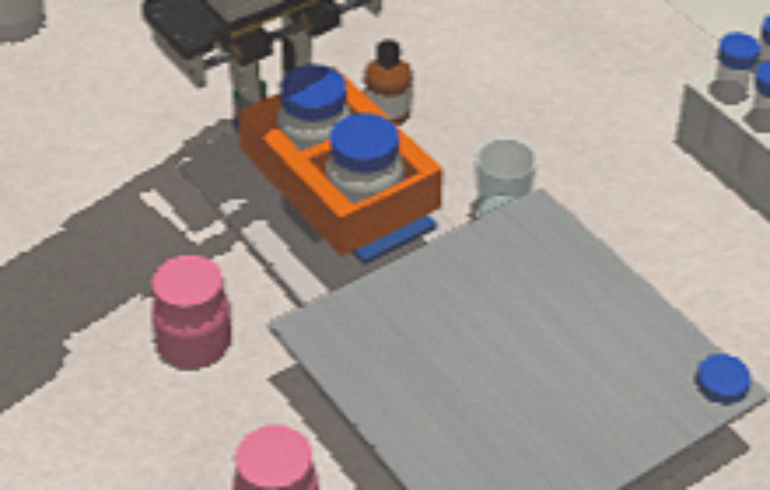

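```bash
python3 -c "
from h import *
d=np.load('pics/t15_d.npy');m=bot.camera_model('top');vv,uu=np.mgrid[:400,:640]
P=np.stack([(uu-m['cx'])/m['fx']*d,(vv-m['cy'])/m['fy']*d,d],-1)@m['rotation'].T+m['position']
for nm,s in(('deck',(abs(P[...,2]-62)<6)&(P[...,1]<-50)&(P[...,1]>-280)&(P[...,0]>400)&(P[...,0]<600)),('bench',(abs(P[...,2])<6)&(P[...,0]>640)&(P[...,0]<720)&(abs(P[...,1]+50)<250)),('bench2',(abs(P[...,2])<6)&(P[...,0]>250)&(P[...,0]<300)&(abs(P[...,1]-10)<120))):
    Q=P[s]; c,*_=np.linalg.lstsq(np.c_[np.ones(len(Q)),Q[:,1],Q[:,0]],Q[:,2],rcond=None); print(nm,len(Q),c)
"
```

```text
deck 5769 [ 6.22617272e+01  1.18231922e-03 -7.17872889e-04]
bench 4086 [ 2.38810693e+00  1.28414021e-03 -3.84791309e-03]
bench2 1324 [ 0.50939227  0.00194185 -0.00153693]
```

```bash
python3 -m handwheel '[[[0,0,0.9,0],[0,0,0.5,0],[0,0,0.2,0],[0,0,0.1,0],[0,0,0.1,0],[0,0,0,0],[0,0,0,0],[0,0,0,0]]]'; python3 -c "
from h import *
status()";  python3 -m handwheel '[[[0,0,-0.5,0],[0,0,-1.2,0],[0,0,0,0],[0,0,0,0],[0,0,0,0],[0,0,0,0],[0,0,0,0]]]'; python3 -c "
from h import *
status()
p,d=multi(10,'t16.png',(506,70))"
```

```text
time: 24.62
tool_pos: [508.1, 152.1, 83.9]
tcp_rot: [1.969, 1.57, 0.415]
contact_force: [0.1, 2.5, 1.6]
grip_width: 32.1
t 24.62 tcp [508.1 152.1  83.9] F [0.1 2.5 1.6] w 32.1
[[0.001, 1.0, 0.016], [0.0, 0.016, -1.0], [-1.0, 0.001, -0.0]]
time: 25.2
tool_pos: [507.6, 168.7, 83.7]
tcp_rot: [-0.884, 1.571, -2.439]
contact_force: [-0.7, 0.4, -0.4]
grip_width: 31.6
t 25.2 tcp [507.6 168.7  83.7] F [-0.7  0.4 -0.4] w 31.6
[[-0.0, 1.0, 0.016], [-0.0, 0.016, -1.0], [-1.0, -0.0, 0.0]]
[('rim', 550, 'z103.9 slope 0.0012  sd 0.8'), ('cap', 373, 'z136.0 slope -0.0013  sd 0.7')]
```

```bash
python3 -m handwheel '[[[-3.8,0,0,0],[-3.8,0,0,0],[-3.6,0,0,0],[0,0,-4,0],[0,0,-4,0],[0,-3,-2.5,0],[0,-3,-2.5,0],[0,0,0,0]]]'; python3 -m handwheel '[[[0,-3,-2,0],[0,-3,-2,0],[0,0,0,0],[0,0,0,0]]]'; python3 -c "
from h import *
status()
p,d=multi(10,'t17.png',(506,70))
lat(p,list(range(285,330,2)),list(range(274,279)))
q=p.copy(); q[:,430:]=0;print(fit('top',q,orange,104,(505,68),.015,(96,150)))
cv2.imwrite('pics/t17c.png',cv2.resize(p[150:280,240:450,::-1],None,fx=3.6,fy=3.6))
p=bot.capture('side')[0][150:290,210:430,::-1];cv2.imwrite('pics/s17c.png',cv2.resize(p,None,fx=3.5,fy=3.5))"
```

```text
time: 26.37
tool_pos: [440.5, 301.5, 195.6]
tcp_rot: [-1.883, 1.567, 2.85]
contact_force: [1.0, 0.1, -0.2]
grip_width: 32.3
time: 26.7
tool_pos: [383.9, 337.5, 196.0]
tcp_rot: [1.748, 1.57, 0.196]
contact_force: [0.8, -0.5, 1.0]
grip_width: 32.3
t 26.7 tcp [383.9 337.5 196. ] F [ 0.8 -0.5  1. ] w 32.3
[[0.0, 1.0, 0.019], [0.0, 0.019, -1.0], [-1.0, 0.0, -0.0]]
[('rim', 668, 'z104.0 slope 0.0003  sd 0.8'), ('cap', 453, 'z135.9 slope 0.0014  sd 0.7')]
far [-1.60610018e-02  5.54985430e+02] near [-1.77893008e-02  4.58174016e+02] car mid@81 506.5797227897918 width 96.8114143309557
plat mid 505.0601216029438 w 68.85914967629839 at y 164.62412118199532
(np.float64(507.8), np.float64(66.3), np.float64(0.0091), np.float64(97.7))
```

View pics/t17c.png

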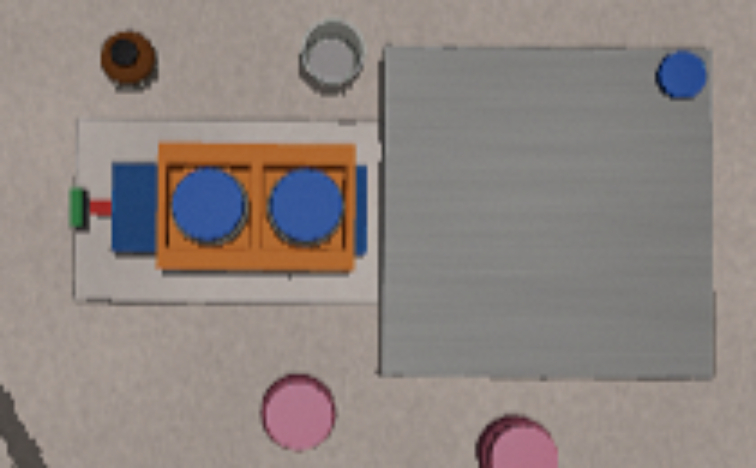

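View pics/s17c.png

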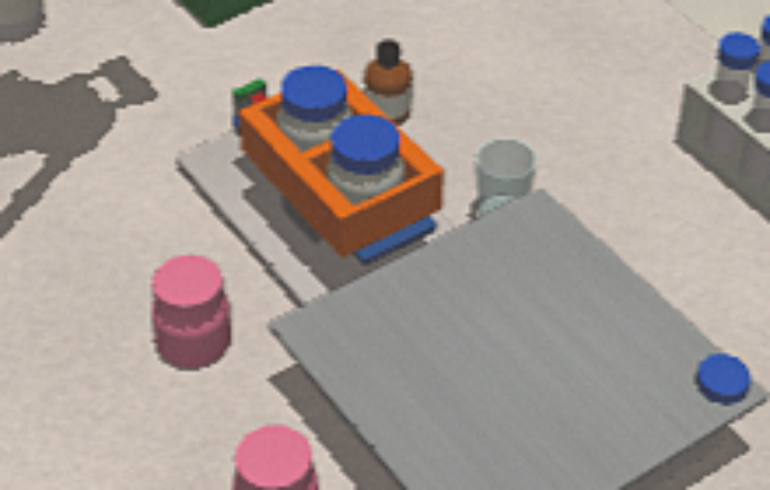

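```bash
python3 -c "
from h import *
p,d=multi(4,'t18.png',(506,70)); a=cv2.imread('pics/top0.png').astype(int); b=p[:,:,::-1].astype(int)
for n,(u,v) in dict(amber=(276,167),beaker=(332,166),cap=(429,171),tip=(186,177),timer=(483,202),small=(476,260),wash=(158,244)).items(): print(n,abs(a-b)[v-14:v+14,u-14:u+14].mean().round(1))
status(); print(bot.close_job())"
```

```text
[('rim', 663, 'z104.0 slope -0.0014  sd 1.1'), ('cap', 451, 'z136.0 slope 0.0028  sd 1.2')]
amber 6.7
beaker 7.1
cap 6.7
tip 4.2
timer 4.8
small 5.3
wash 25.9
t 27.45 tcp [384.9 336.9 195.7] F [-0.2 -0.1 -0.3] w 32.1
[[0.0, 1.0, 0.016], [0.0, 0.016, -1.0], [-1.0, 0.0, -0.0]]
the job is handed in; nothing more can be done
None
```

The loaded orange carrier is on the blue platform and level, and I handed the job in at about 27.5 s of the 72 s allowed. I pushed it sideways into line on the deck, then slid it onto the platform and corrected its sideways position there. Last, I nudged it along from both ends until it balanced.

**Last checks, with the arm clear and touching nothing:**
- **Level:** the slope of the carrier's rim and bottle caps measured within about 0.003 rad of zero, which is the measuring noise. The deck, used as a reference, showed a bias of about 0.001 rad.
- **Needle:** I could not read it, because neither camera sees it once the carrier is on. "Level" therefore rests on the depth measurement alone.
- **Centred and square:** an edge measurement put the carrier within about 0.5 mm of the platform's middle line and parallel to it within about 0.005 rad. A coarser outline fit disagreed slightly, at about 1 mm off and 0.006 rad in angle.
- **Bottles:** both were still standing in their pockets.
- **Bystanders:** the amber bottle, beaker, cap, tip box, timer and smaller carrier were unchanged in the before/after pictures. The patch around the wash bottle did differ. I put that down to the arm or its shadow, since the robot never touched it, but I did not check it separately.

One nudge overshot by about 6 mm, and I pushed the carrier back from the far end. The wrist forces I read after each move stayed under about 6 N.

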